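# Slide an instrument cassette over the threshold into the drying bay

## Task

Slide the closed steel instrument cassette up the ramp of the drying bay and over the threshold strip so that it lies flat behind the strip, then go on until you feel it meet the stiff plunger hidden under the hood and press the plunger in by about 8 mm, without ramming it to the end of its travel. The cassette must stay the right way up, the other things on the counter must be left where they are, and the gripper must let go of everything at the end.

Things in the scene. Friction and masses are not known exactly. Their poses are not given: they have to be found in the camera images.
- cassette_mid (a point): centre (half-way up) of the closed steel instrument cassette: a smooth box 140 mm long (its x), 104 mm wide (y), 50 mm high (z), 0.4 to 0.85 kg, too wide to grasp: it is pushed. It starts on the counter in front of the ramp's foot, long side roughly along the bay: askew by up to 0.3 rad, up to 45 mm to either side of the bay's centre line
- dock: the drying bay, fixed. Origin on the counter, on the bay's centre line; x = the level way in (ramp to hood), y across, z up. Along x: the ramp rises from the counter at -170 mm to 18 mm height at -60; the strip follows; behind it a flat deck 12 mm high reaches to 210 mm. Side rails, inner faces 116 mm apart, stand 14 mm over the ramp; along the deck their tops are 32 mm over the counter
- strip (a point): middle of the threshold strip's flat top, 55 mm before the dock's origin: the strip is 18 mm high over the counter (6 mm over the deck behind it), 10 mm long along the way in, 116 mm wide. Axes as the dock's
- entry (a point): middle of the entry, on the counter, 215 mm before the dock's origin: the ends of two flared wings, 16 mm high and 155 mm apart here, that narrow to the rails at the ramp's foot. Axes as the dock's
- hood (a point): middle of the upper front edge of the white hood, 40 mm past the dock's origin, 97 mm over the counter. The hood covers the deck from here to 220 mm, is 140 mm wide, its underside is 87 mm over the counter; the panel and knob on its top reach 108 mm. Axes as the dock's
- plunger (a joint): how far (m) the plunger hidden under the hood is pressed in along the dock's x: 0 = untouched, hard end at 0.022. No spring: it slides stiffly, adding about 8 N to the cassette's sliding friction (2 to 6 N), and stays where left. Its face (70 mm wide) stands 115 to 155 mm past the dock's origin, unknown: the cassette's near end is then 25 to 65 mm past the strip's far edge
- rotary: a rotary hand tool with a small cutting disc, 160 mm long, 46 mm thick, lying down; origin at its underside; bystander
- bowl: a steel bowl, 96 mm across, 40 mm high; origin under its centre; bystander
- saline: a capped plastic bottle, 60 mm across, 150 mm high; origin under its centre; bystander
- tape: a roll of tape lying flat, 76 mm across, 30 mm high; origin under its centre; bystander
- swabs: a glass jar with a steel lid, 72 mm across, 90 mm high; origin under its centre; bystander
- forceps: steel forceps, 160 mm long, 6 mm thick, lying flat; origin at its underside near the middle; bystander
Things that resemble listed ones, but are neither listed nor needed, are in the scene too. What is shaped like the part that bears cassette_mid but green or yellow is not meant.

How it is judged:
On the way, in this order (a step that is already met when the one before it is completed fails the run):
1. the cassette's whole length is over the strip and it lies flat on the deck (x of cassette_mid in the frame of dock above 0.022 m and y of cassette_mid in the frame of dock between -0.012 and 0.012 m and z of cassette_mid in the frame of dock between 0.032 and 0.041 m and angle between cassette_mid's own z axis and vertical below 0.04 rad), for 0.05 s.
2. the cassette has pressed the plunger in by at least 3 mm (value of joint plunger above 0.003 m), for 0.2 s.
At the end, for the whole second after the job is handed in: the cassette lies at rest, flat (within 0.04 rad) and wholly behind the strip on the deck between the rails (its centre at least 22 mm along the dock's x, within 12 mm of the centre line), with the plunger pressed in by 3 to 14 mm (all of step 1 and value of joint plunger between 0.003 and 0.014 m and linear speed of cassette below 0.01 m/s); the robot touches nothing.
It fails at once if the plunger rammed to (within 2 mm of) the end of its travel (value of joint plunger above 0.02 m).
It fails at once if the cassette tipped by more than 0.5 rad (angle between cassette_mid's own z axis and vertical above 0.5 rad).
It fails at once if another thing on the counter pushed by more than 30 mm (distance of any of rotary, bowl, saline, tape, swabs, forceps from where it was at the start of the episode above 0.03 m).
It also fails if it takes over 64 s, if anything falls off the work surface, if the arm or the gripper's body presses on something with over 40 N, if the wrist force passes 120 N, or if a joint passes its speed limit or range.

## Robot

A 6-joint arm with a two-finger parallel gripper is mounted at the origin on the work surface. World frame = base frame: x ahead of the robot, y to its left, z up, the work surface at z = 0. Lengths are in m, angles in rad, forces in N, time in s.
With the tool pointing down it reaches from about 0.3 to 0.775 m from the base axis. Payload 14.6 kg.
Tool frame: the origin (TCP) lies midway between the tips of the shut fingers; the grasp point (between the pads) lies 19 mm behind it; z points along the fingers, y is the direction in which the jaws open and shut (so a half turn about z gives the same grasp; the last joint's range is limited). The gripper opens to 85 mm and grips with 20 to 120 N. Pads are 22 mm wide; open, the fingers measure 114 mm over their backs; the gripper's body (76 mm by 85 mm) begins 54 mm behind the grasp point. The pads swing forward as they close: fully open they stand 13 mm farther back than shut.
Start: joints at [1.186, 0.3, 1.521, -0, 1.321, -0.067], TCP at [0.172, 0.522, 0.231] pointing down, gripper open.
Joint ranges: [-3.03, 3.03], [-0.79, 2.21], [0.23, 2.52], [-1.04, 4.18], [0, 3.07], [-2.55, 2.55]. Speed limits (rad/s): [2.22, 2.22, 2.57, 3.14, 3.14, 3.14].

## Interface

Orientations are given as a unit quaternion [w, x, y, z].
In Python, from rig import robot, vision, ticket gives the robot as it stands.
- The arm moves only by the tool play_rows, never from a script. Its argument "plan" is a list of rows, each a list of 5 numbers: the closure, from -1 (fully open) to 1 (shut), so that 0 is half open, then the shift along the tool's x, y, z in cm, then the turn about the tool's z in rad. A call has 1 to 20 rows; each row is the pose to reach, as a shift and turn from the pose measured when the call began, along the tool's axes at that moment; what a row does not reach only later rows make up. A row lasts 1/10 s, in which the tool goes at most 50 mm and 8.59 degrees, less where a joint would pass 70% of its speed; a pose out of reach is approached as far as the arm can. A call with a gripper value outside its range is refused whole. The fingers move at their own pace and stop on an object; "newtons" is the grip in N (left out, the last holds). Time passes only in rows, so rows that repeat a pose let the fingers close. It gives the time, the measured TCP pose, the force and the opening at its end, in the units of the state.
- robot.get_state(): the state, without advancing time (a new reading comes with each control period).
- vision.snapshot(name): name is "side" or "top" or "wrist"; returns a dict with "color" (480x640x3 uint8, red, green, blue), "mtx" (3x3 intrinsics, pixels), "eye" and "attitude" of the camera in the world. Camera axes: x right, y down, z forward; pixel columns grow to the right and rows downward; lengths in m; the calibration is good to about 2 mm. A picture is of the moment at which its call begins. There is no depth.
- ticket.close_job(): hands the job in, once; it reports no verdict.
The state is a dict: "t": time; "qpos": joint angles; "joint_vel": joint speeds; "joint_efforts": joint torques, N m; "ee_pos": TCP position; "tool_rot": TCP orientation; "wrist_force": force on the tool from outside, world axes, zero at the start; "moment": the same for the moment, N m; "gripper_width": finger opening in m.
Only numpy, scipy, OpenCV 4.12 (cv2) and the standard library are available. Lean on these libraries where they do the work, as an engineer would, in place of code of your own. Each camera call takes 0.05 s, during which the arm holds its last target.

## Working session

There is one attempt and no reset: what is moved stays moved. The work goes in short steps, Python scripts to look and compute and a tool call to move; the robot and the scene stay as the last step left them, time stands still between calls to the robot, and variables do not carry over. Pictures are saved under pics/ and viewed, and the job is handed in when it is done.

Besides the shell and the picture viewer there is one more tool, called after "Request:" by a JSON object that holds its "op" and its "data", one argument or row to a line. play_rows: Moves the arm, as the interface text tells. Its arguments: {"type":"object","properties":{"plan":{"type":"array"},"newtons":{"type":"number"}},"required":["plan"]}

```bash
mkdir -p pics; ls
python3 - <<'E'
from rig import robot, vision, ticket
import cv2,numpy as np
s=robot.get_state();print({k:np.round(v,3) for k,v in s.items()})
for n in("top","side","wrist"):
    d=vision.snapshot(n);cv2.imwrite(f"pics/{n}0.png",d["color"][...,::-1]);print(n,np.round(d["mtx"],1).tolist(),d["eye"],d["attitude"])
E
```

```text
pics
{'t': np.float64(0.0), 'qpos': array([ 1.186,  0.3  ,  1.522,  0.   ,  1.321, -0.067]), 'joint_vel': array([-0.002,  0.001,  0.   ,  0.   , -0.002,  0.001]), 'joint_efforts': array([ 0.0000e+00, -5.4352e+01, -3.6178e+01, -0.0000e+00,  4.0000e-03,
       -0.0000e+00]), 'ee_pos': array([0.172, 0.522, 0.231]), 'tool_rot': array([-0.   ,  0.158,  0.987, -0.001]), 'wrist_force': array([ 0.861,  0.092, -0.711]), 'moment': array([-0.006, -0.02 ,  0.027]), 'gripper_width': np.float64(0.085)}
top [[586.5, 0.0, 322.1], [0.0, 586.5, 242.0], [0.0, 0.0, 1.0]] [ 0.43744123 -0.12573313  1.52109051] [ 0.02480293 -0.69733574  0.71603259 -0.02012458]
side [[559.3, 0.0, 308.4], [0.0, 559.3, 240.8], [0.0, 0.0, 1.0]] [-0.14749193 -0.84619427  1.21329458] [-0.32660479  0.87181413 -0.34182337  0.1281648 ]
wrist [[426.5, 0.0, 322.1], [0.0, 426.5, 241.1], [0.0, 0.0, 1.0]] [0.10193329 0.54543729 0.3741996 ] [0.11879871 0.80125567 0.58014839 0.08546382]
```

View pics/top0.png

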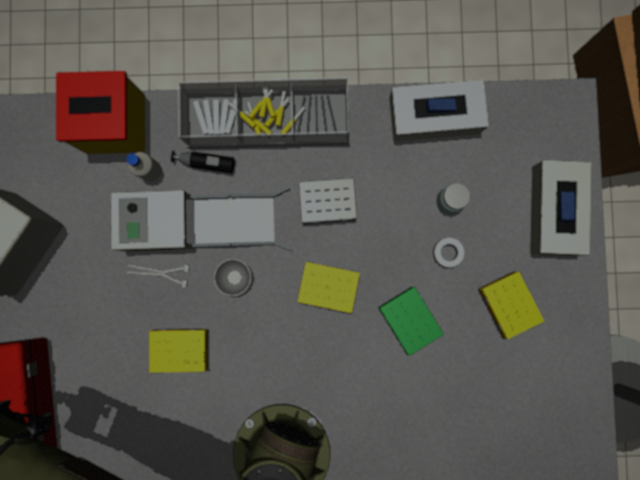

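View pics/side0.png

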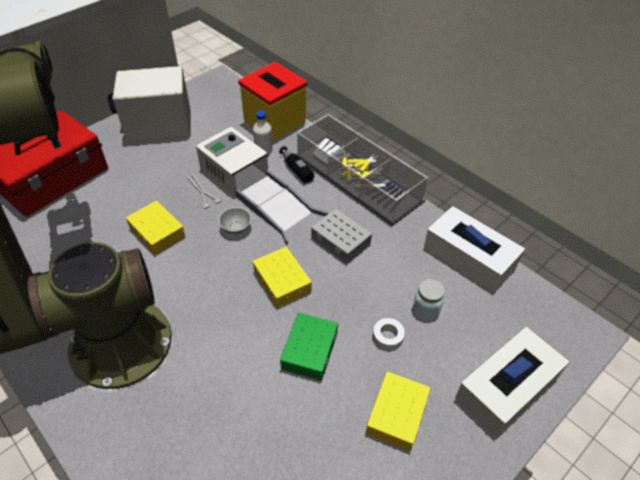

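View pics/wrist0.png

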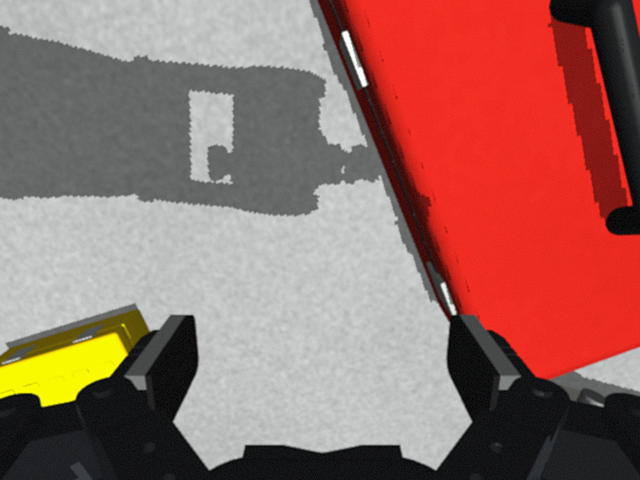

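```bash
cat > h.py <<'E'
import numpy as np,cv2
from scipy.spatial.transform import Rotation as R
from rig import robot,vision,ticket
def rot(q): return R.from_quat(np.r_[q[1:],q[0]])
def p2w(d,uv,z):
    uv=np.atleast_2d(np.float64(uv)); r=np.c_[uv,np.ones(len(uv))]@np.linalg.inv(d["mtx"]).T
    r=rot(d["attitude"]).apply(r); e=np.array(d["eye"]); return e+r*((z-e[2])/r[:,2])[:,None]
def w2p(d,P):
    P=np.atleast_2d(P); c=rot(d["attitude"]).inv().apply(P-np.array(d["eye"])); c=c@np.array(d["mtx"]).T; return c[:,:2]/c[:,2:]
def snap(n,f,box,k):
    d=vision.snapshot(n);x0,y0,x1,y1=box
    cv2.imwrite(f"pics/{f}.png",cv2.resize(d["color"][y0:y1,x0:x1,::-1],None,fx=k,fy=k,interpolation=cv2.INTER_CUBIC)); return d
E
python3 - <<'E'
from h import *
d=snap("top","top1",(100,170,300,290),4)
snap("top","top2",(260,160,380,240),6)
snap("side","side1",(180,110,380,260),4)
E
```

```text
(no output)
```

View pics/top1.png

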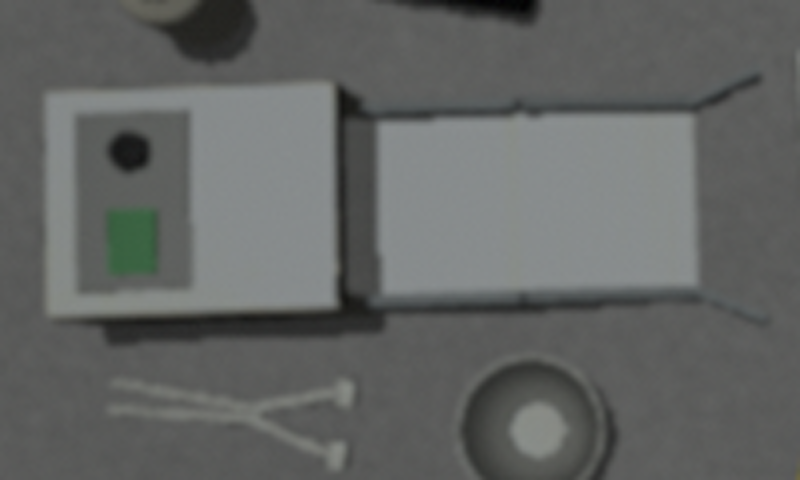

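View pics/top2.png

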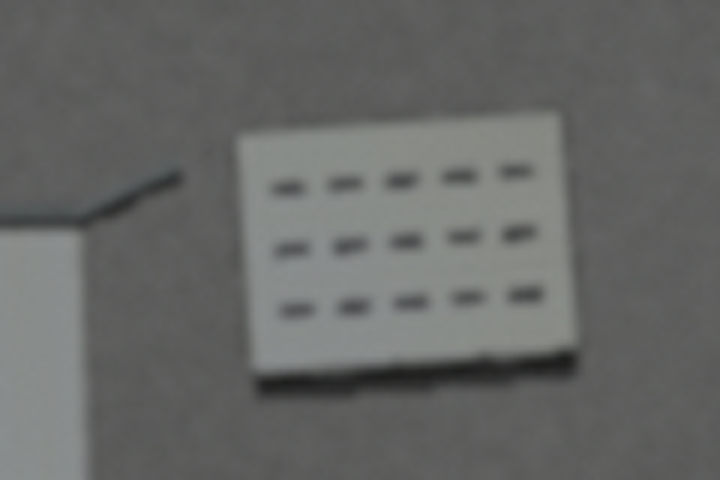

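View pics/side1.png

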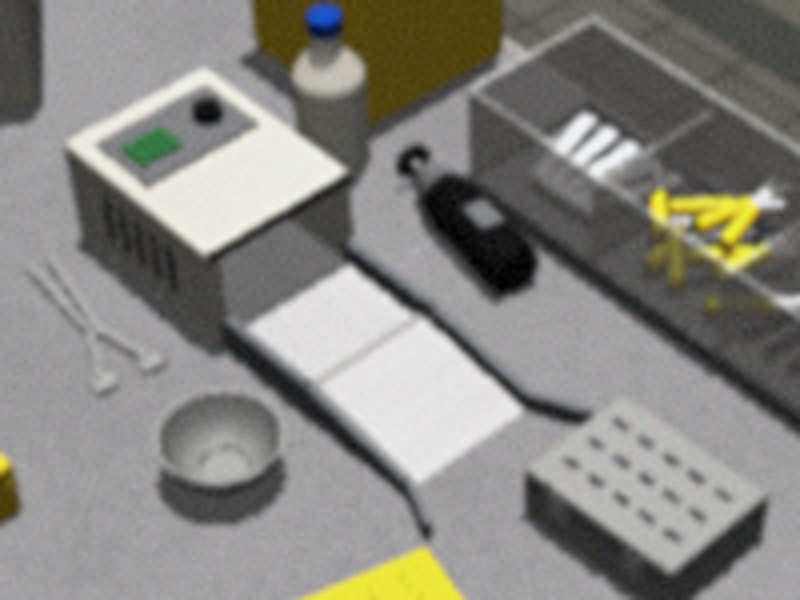

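Run:
```python
from h import *
from scipy.optimize import least_squares
d=vision.snapshot("top")
H=np.array([(337,82),(338,308),(45,92),(48,318),(696,112),(698,288),(760,77),(766,321)])/4+[100,170]
# dock: +x world-> image up. dock x=+y world => dock y = -x world(image down)
M=np.array([(.04,-.07,.097),(.04,.07,.097),(.22,-.07,.097),(.22,.07,.097),(-.17,-.058,0),(-.17,.058,0),(-.215,-.0775,.016),(-.215,.0775,.016)])
def pose(p,M): 
    q=R.from_euler('z',p[2]).apply(M); return q+[p[0],p[1],0]
f=lambda p:(w2p(d,pose(p,M))-H).ravel()
r=least_squares(f,[.53,.2,1.57]);print(r.x,r.fun.round(1).reshape(-1,2).tolist())
C=np.array([(238,135),(560,113),(578,350),(255,375)])/6+[260,160]
N=np.array([(.07,-.052,.05),(-.07,-.052,.05),(-.07,.052,.05),(.07,.052,.05)])
c=least_squares(lambda p:(w2p(d,pose(p,N))-C).ravel(),[.53,-.1,1.57]);print(c.x,c.fun.round(1).tolist())
D=r.x;th=D[2];v=c.x[:2]-D[:2]
print("cas in dock",np.cos(th)*v[0]+np.sin(th)*v[1],-np.sin(th)*v[0]+np.cos(th)*v[1],c.x[2]-th)
# others
for n,uv,z in(("bowl",(232,278),.04),("rotary nose",(173,155),.02),("rotary tail",(236,163),.04),("saline top",(130,160),.15),("tape",(450,252),.03),("swabs",(455,198),.09),("yellow",(330,287),.05),("bin front left",(180,148),.08),("bin fr",(348,143),.08)):
    print(n,p2w(d,uv,z).round(3))
```

```text
[0.5939804  0.17653147 1.57271919] [[0.1, -0.1], [0.6, 0.4], [-0.2, -0.4], [-0.6, 0.1], [-0.4, 0.3], [0.1, 0.6], [0.2, 0.2], [0.2, -1.0]]
[ 0.63585377 -0.134849    1.61677836] [-0.8, -0.4, 0.7, -0.7, 0.8, 0.6, -0.8, 0.5]
cas in dock -0.31146041274754843 -0.0412745519227957 0.04405917236849133
bowl [[0.447 0.112 0.04 ]]
rotary nose [[0.77  0.264 0.02 ]]
rotary tail [[0.74  0.097 0.04 ]]
saline top [[0.732 0.332 0.15 ]]
tape [[ 0.498 -0.441  0.03 ]]
swabs [[ 0.628 -0.446  0.09 ]]
yellow [[ 0.418 -0.134  0.05 ]]
bin front left [[0.773 0.23  0.08 ]]
bin fr [[ 0.774 -0.188  0.08 ]]
```

Request:
{"op": "play_rows", "data": {
  "plan": [
    [1,-72,-45.5,0,1.25],
    [1,-72,-45.5,0,1.25],
    [1,-72,-45.5,0,1.25],
    [1,-72,-45.5,0,1.25],
    [1,-72,-45.5,0,1.25],
    [1,-72,-45.5,0,1.25],
    [1,-72,-45.5,0,1.25],
    [1,-72,-45.5,0,1.25],
    [1,-72,-45.5,0,1.25],
    [1,-72,-45.5,0,1.25],
    [1,-72,-45.5,0,1.25],
    [1,-72,-45.5,0,1.25],
    [1,-72,-45.5,0,1.25],
    [1,-72,-45.5,0,1.25],
    [1,-72,-45.5,0,1.25],
    [1,-72,-45.5,0,1.25],
    [1,-72,-45.5,0,1.25],
    [1,-72,-45.5,0,1.25],
    [1,-72,-45.5,0,1.25],
    [1,-72,-45.5,0,1.25]
  ]
}}

```text
t: 2.35
ee_pos: [0.7133, -0.1339, 0.2315]
tool_rot: [0.0, 0.706, 0.708, -0.0]
wrist_force: [0.0, -0.1, -0.0]
gripper_width: -0.0002
```

```bash
cat >> h.py <<'E'
def st():
    s=robot.get_state();x=rot(s["tool_rot"]).apply([1,0,0]);z=rot(s["tool_rot"]).apply([0,0,1])
    print("t",round(float(s["t"]),2),"p",np.round(s["ee_pos"],4),"ang",round(float(np.arctan2(x[1],x[0])),4),"z",z.round(3),"F",np.round(s["wrist_force"],1),"w",round(float(s["gripper_width"]),4));return s
E
python3 - <<'E'
from h import *
st();snap("top","top3",(60,60,460,360),2);snap("wrist","w3",(0,0,640,480),1)
E
```

```text
t 2.35 p [ 0.7133 -0.1339  0.2315] ang 1.5745 z [-0. -0. -1.] F [ 0.  -0.1 -0. ] w -0.0002
```

View pics/w3.png

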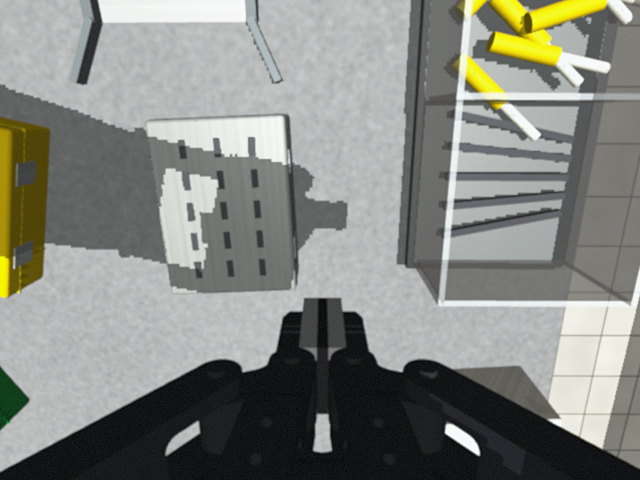

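View pics/top3.png

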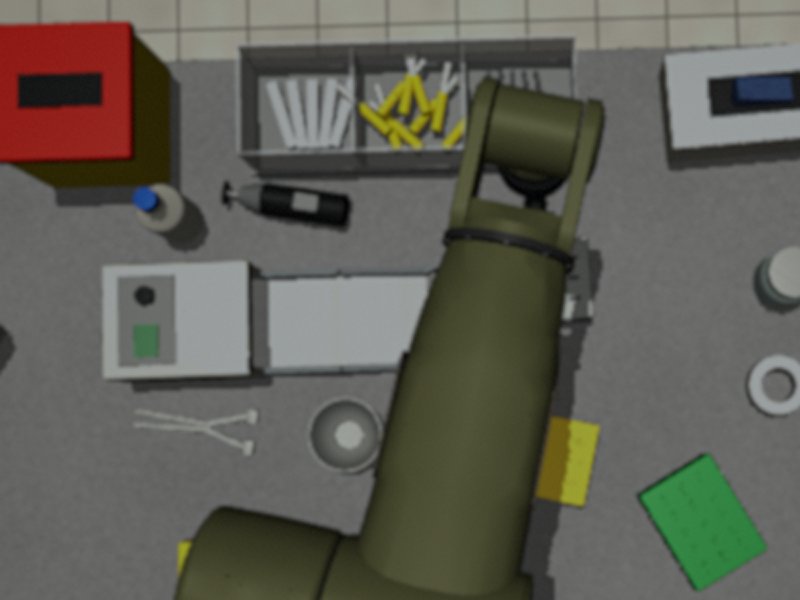

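Request:
{"op": "play_rows", "data": {
  "plan": [
    [1,-0.6,0.8,5,0],
    [1,-0.6,0.8,10,0],
    [1,-0.6,0.8,15,0],
    [1,-0.6,0.8,18,0],
    [1,-0.6,0.8,20.5,0],
    [1,-0.6,0.8,20.8,0],
    [1,-0.6,0.8,20.8,0],
    [1,-0.6,0.8,20.8,0]
  ]
}}

```text
t: 3.25
ee_pos: [0.7224, -0.1395, 0.0269]
tool_rot: [0.002, 0.705, 0.709, 0.001]
wrist_force: [0.8, 0.2, 0.2]
gripper_width: -0.0002
```

Run:
```python
from h import *
st();snap("wrist","w4",(0,0,640,480),1)
```

```text
t 3.25 p [ 0.7224 -0.1395  0.0269] ang 1.5755 z [ 0.004 -0.001 -1.   ] F [0.8 0.2 0.2] w -0.0002
```

View pics/w4.png

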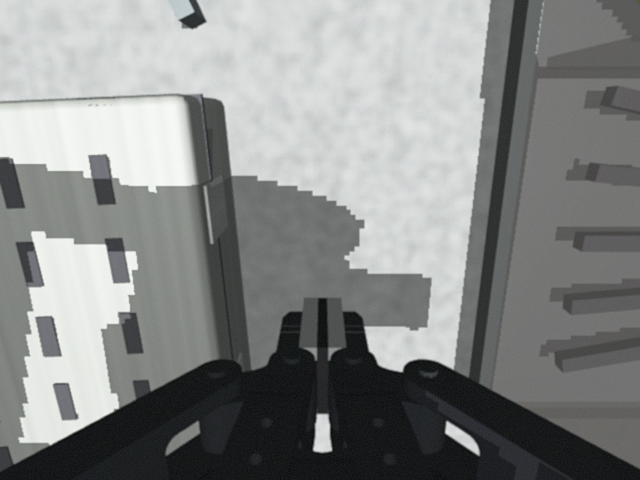

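Request:
{"op": "play_rows", "data": {
  "plan": [
    [1,0,-0.7,0.2,0],
    [1,0,-1.3,0.2,0],
    [1,0,-1.8,0.2,0],
    [1,0,-2.2,0.2,0],
    [1,0,-2.6,0.2,0],
    [1,0,-3.0,0.2,0],
    [1,0,-3.4,0.2,0],
    [1,0,-3.8,0.2,0],
    [1,0,-4.2,0.2,0],
    [1,0,-4.6,0.2,0],
    [1,0,-5.0,0.2,0],
    [1,0,-5.4,0.2,0],
    [1,0,-5.4,0.2,0],
    [1,0,-5.4,0.2,0]
  ]
}}

```text
t: 4.7
ee_pos: [0.6682, -0.1398, 0.0246]
tool_rot: [0.002, 0.705, 0.709, 0.001]
wrist_force: [0.9, -0.5, 0.0]
gripper_width: -0.0001
```

Run:
```python
from h import *
st();snap("wrist","w5",(0,0,640,480),1);snap("side","side5",(180,110,420,290),3)
```

```text
t 4.7 p [ 0.6682 -0.1398  0.0246] ang 1.5754 z [ 0.003 -0.001 -1.   ] F [ 0.9 -0.5  0. ] w -0.0001
```

View pics/w5.png

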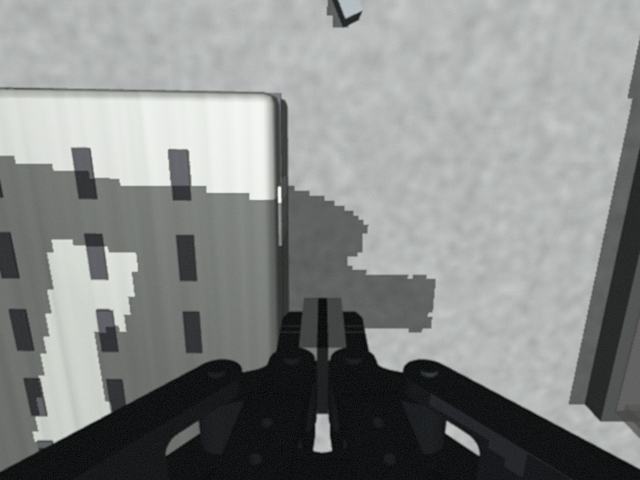

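View pics/side5.png

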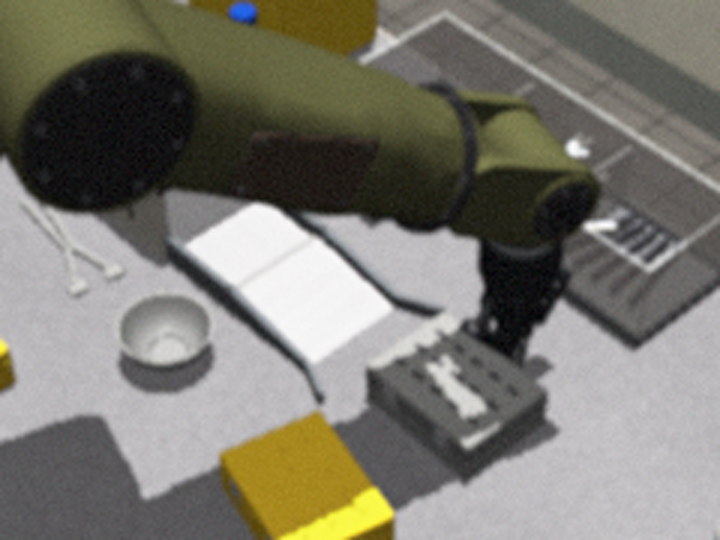

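Run:
```python
from h import *
d=vision.snapshot("wrist")
P=p2w(d,[(5,88),(265,92),(276,110),(283,310),(350,20)],.05);P[4]=p2w(d,(345,22),.016)
print(P.round(4)); a=P[0]-P[1];b=P[2]-P[3];print(np.arctan2(a[1],a[0]),np.arctan2(b[1],b[0])-np.pi/2)
```

```text
[[ 0.5856 -0.0605  0.05  ]
 [ 0.653  -0.0611  0.05  ]
 [ 0.6557 -0.0656  0.05  ]
 [ 0.6563 -0.1235  0.05  ]
 [ 0.6753 -0.0383  0.016 ]]
3.1320523102899607 0.010108983192632648
```

Request:
{"op": "play_rows", "data": {
  "plan": [
    [1,0,-0.4,0,0],
    [1,0,-0.8,0,0],
    [1,0,-1.0,0,0],
    [1,0,-1.0,0,0]
  ]
}}

```text
t: 5.25
ee_pos: [0.6579, -0.1399, 0.0243]
tool_rot: [0.001, 0.706, 0.709, 0.001]
wrist_force: [1.6, -0.4, 1.3]
gripper_width: 0.0
```

Run:
```python
from h import *
st();d=snap("wrist","w6",(0,0,640,480),1)
```

```text
t 5.25 p [ 0.6579 -0.1399  0.0243] ang 1.5753 z [ 0.003 -0.001 -1.   ] F [ 1.6 -0.4  1.3] w 0.0
```

View pics/w6.png

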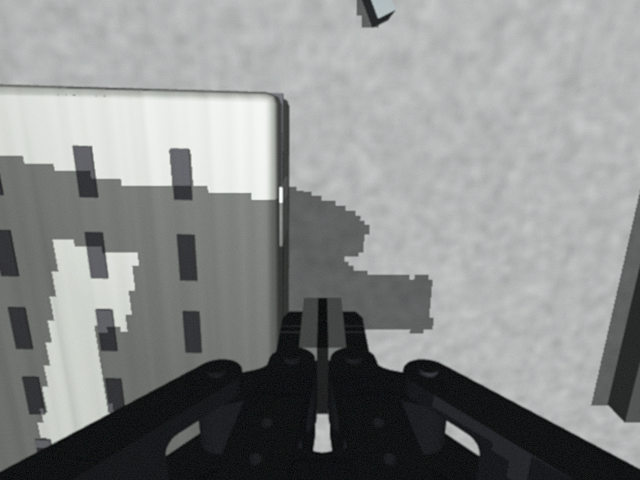

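Request:
{"op": "play_rows", "data": {
  "plan": [
    [1,0,1.0,0,0],
    [1,0,1.0,-4,0],
    [1,0,1.0,-8,0],
    [1,0,1.0,-9,0],
    [0,-4,-2,-9,0],
    [0,-8,-5,-9,0],
    [0,-10.5,-6.4,-9,0],
    [0,-10.5,-6.4,-8,0],
    [0,-10.5,-6.4,-4,0],
    [0,-10.5,-6.4,-1,0],
    [0,-10.5,-6.4,-0.2,0],
    [0,-10.5,-6.4,-0.2,0],
    [0,-10.5,-6.4,-0.2,0]
  ]
}}

```text
t: 6.6
ee_pos: [0.5951, -0.245, 0.0274]
tool_rot: [0.002, 0.705, 0.709, 0.001]
wrist_force: [-0.6, -0.7, 0.5]
gripper_width: 0.0424
```

Run:
```python
from h import *
st();d=snap("wrist","w7",(0,0,640,480),1);snap("side","side7",(180,110,420,290),3)
```

```text
t 6.6 p [ 0.5951 -0.245   0.0274] ang 1.5758 z [ 0.004 -0.001 -1.   ] F [-0.6 -0.7  0.5] w 0.0424
```

View pics/w7.png

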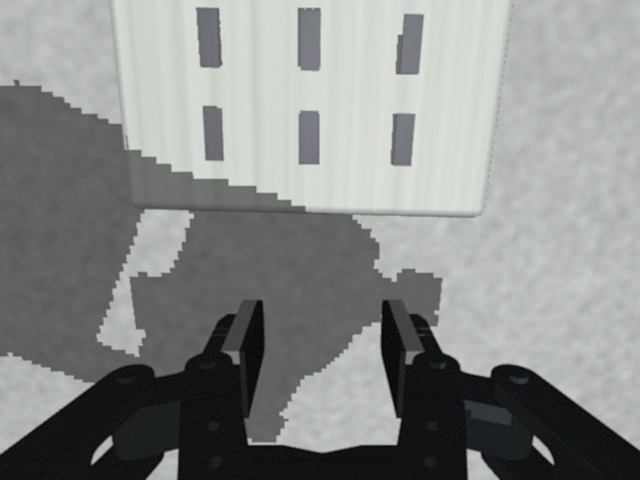

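View pics/side7.png

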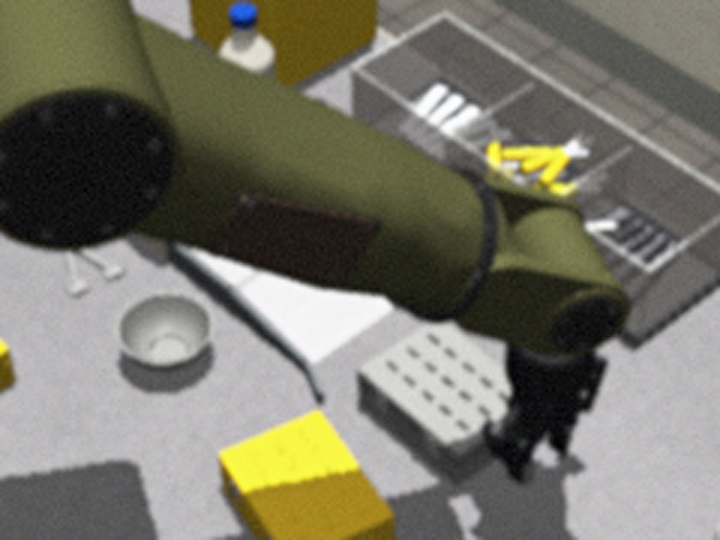

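Run:
```python
from h import *
d=vision.snapshot("wrist")
P=p2w(d,[(135,207),(480,214),(115,10),(510,10)],.05);print(P.round(4),P[:2].mean(0),P[2:].mean(0))
print(w2p(d,[(.594,-.1,.05)]))
```

```text
[[ 0.5409 -0.1981  0.05  ]
 [ 0.641  -0.1998  0.05  ]
 [ 0.542  -0.1469  0.05  ]
 [ 0.6427 -0.1463  0.05  ]] [ 0.59095778 -0.19890745  0.05      ] [ 0.59236783 -0.14663265  0.05      ]
[[ 320.00689982 -222.89142075]]
```

Request:
{"op": "play_rows", "data": {
  "plan": [
    [0,1,-0.1,0,0],
    [0,2,-0.1,0,0],
    [0,2.6,-0.1,0,0],
    [0,3.1,-0.1,0,0],
    [0,3.6,-0.1,0,0],
    [0,4.1,-0.1,0,0],
    [0,4.6,-0.1,0,0],
    [0,5.1,-0.1,0,0],
    [0,5.6,-0.1,0,0],
    [0,6.1,-0.1,0,0],
    [0,6.6,-0.1,0,0],
    [0,7.1,-0.1,0,0],
    [0,7.6,-0.1,0,0],
    [0,8.1,-0.1,0,0],
    [0,8.6,-0.1,0,0],
    [0,9,-0.1,0,0]
  ]
}}

```text
t: 8.35
ee_pos: [0.5937, -0.155, 0.0277]
tool_rot: [0.002, 0.705, 0.709, 0.001]
wrist_force: [-0.2, -4.8, 2.2]
gripper_width: 0.0428
```

Run:
```python
from h import *
st();d=snap("wrist","w8",(0,0,640,480),1)
```

```text
t 8.35 p [ 0.5937 -0.155   0.0277] ang 1.5756 z [ 0.005 -0.002 -1.   ] F [-0.2 -4.8  2.2] w 0.0428
```

View pics/w8.png

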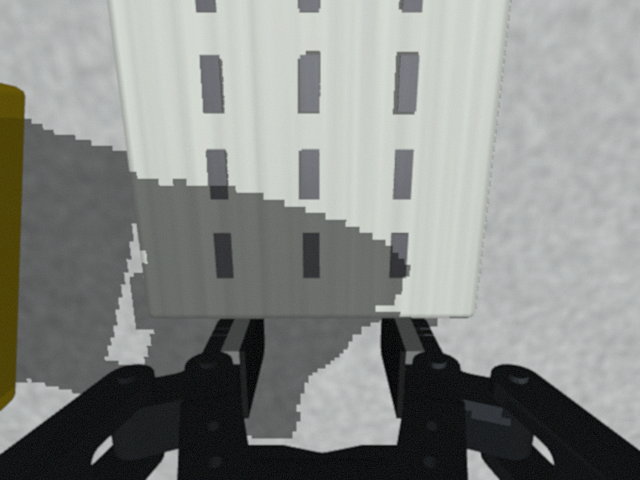

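Request:
{"op": "play_rows", "data": {
  "plan": [
    [0,0.5,0,0,0],
    [0,1.1,0,-0.05,0],
    [0,1.7,0,-0.1,0],
    [0,2.3,0,-0.1,0],
    [0,2.9,0,-0.15,0],
    [0,3.5,0,-0.2,0],
    [0,4.1,0,-0.2,0],
    [0,4.7,0,-0.25,0],
    [0,5.3,0,-0.3,0],
    [0,5.9,0,-0.3,0],
    [0,6.5,0,-0.35,0],
    [0,7.1,0,-0.4,0],
    [0,7.7,0,-0.4,0],
    [0,8.3,0,-0.4,0],
    [0,8.9,0,-0.4,0]
  ]
}}

```text
t: 9.9
ee_pos: [0.5935, -0.0651, 0.0315]
tool_rot: [0.003, 0.705, 0.709, 0.001]
wrist_force: [5.0, -5.1, -1.5]
gripper_width: 0.0424
```

Run:
```python
from h import *
st();d=snap("wrist","w9",(0,0,640,480),1);snap("side","side9",(180,110,420,290),3)
```

```text
t 9.9 p [ 0.5935 -0.0651  0.0315] ang 1.5759 z [ 0.005 -0.002 -1.   ] F [ 5.  -5.1 -1.5] w 0.0424
```

View pics/w9.png

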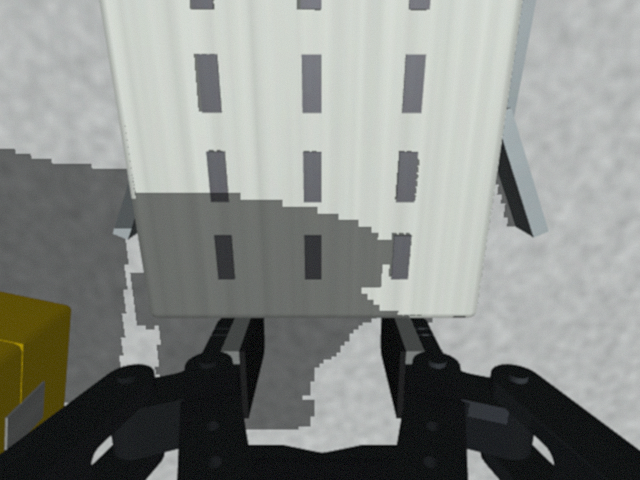

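View pics/side9.png

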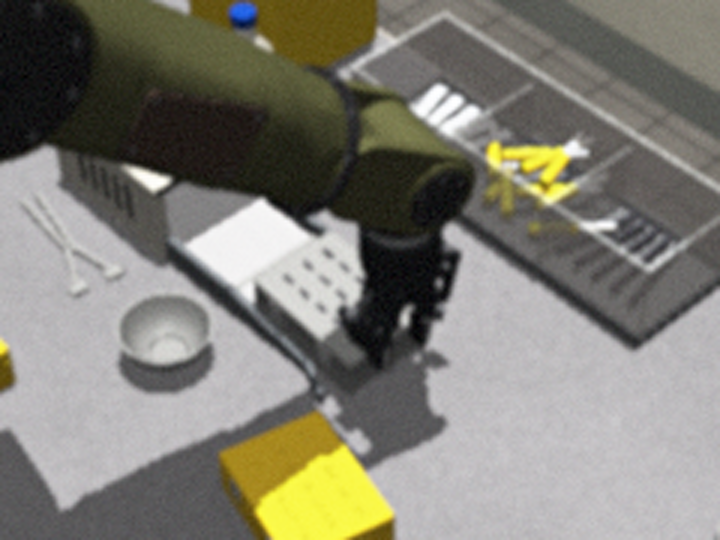

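Run:
```python
from h import *
d=vision.snapshot("wrist")
P=p2w(d,[(123,234),(540,234),(116,228),(548,232)],.016);print(P.round(4))
P=p2w(d,[(510,110),(527,10)],.016);print(P.round(4))
P=p2w(d,[(155,314),(474,314)],.05);print(P.round(4))
P=p2w(d,[(105,10),(520,10)],.06);print(P.round(4))
```

```text
[[ 0.5163 -0.0362  0.016 ]
 [ 0.6776 -0.0354  0.016 ]
 [ 0.5139 -0.0338  0.016 ]
 [ 0.6806 -0.0346  0.016 ]]
[[0.6598 0.0104 0.016 ]
 [0.6612 0.0424 0.016 ]]
[[ 0.5393 -0.0531  0.05  ]
 [ 0.6421 -0.0528  0.05  ]]
[[0.5402 0.0326 0.06  ]
 [0.6403 0.0333 0.06  ]]
```

Request:
{"op": "play_rows", "data": {
  "plan": [
    [0,0.5,0.1,0,0],
    [0,1.0,0.2,0,0],
    [0,1.6,0.3,-0.05,0],
    [0,2.2,0.3,-0.1,0],
    [0,2.8,0.3,-0.15,0],
    [0,3.4,0.3,-0.2,0],
    [0,4.0,0.3,-0.25,0],
    [0,4.6,0.3,-0.3,0],
    [0,5.2,0.3,-0.35,0],
    [0,5.8,0.3,-0.4,0],
    [0,6.4,0.3,-0.45,0],
    [0,7.0,0.3,-0.5,0],
    [0,7.6,0.3,-0.5,0],
    [0,8.2,0.3,-0.5,0],
    [0,8.8,0.3,-0.5,0],
    [0,9.4,0.3,-0.5,0],
    [0,10,0.3,-0.5,0]
  ]
}}

```text
t: 11.75
ee_pos: [0.5965, 0.0347, 0.0378]
tool_rot: [0.003, 0.705, 0.709, 0.002]
wrist_force: [0.8, -13.4, 9.2]
gripper_width: 0.0426
```

Run:
```python
from h import *
st();d=snap("wrist","w10",(0,0,640,480),1);snap("side","side10",(180,110,420,290),3)
```

```text
t 11.75 p [0.5965 0.0347 0.0378] ang 1.5762 z [ 0.007 -0.003 -1.   ] F [  0.8 -13.4   9.2] w 0.0426
```

View pics/w10.png

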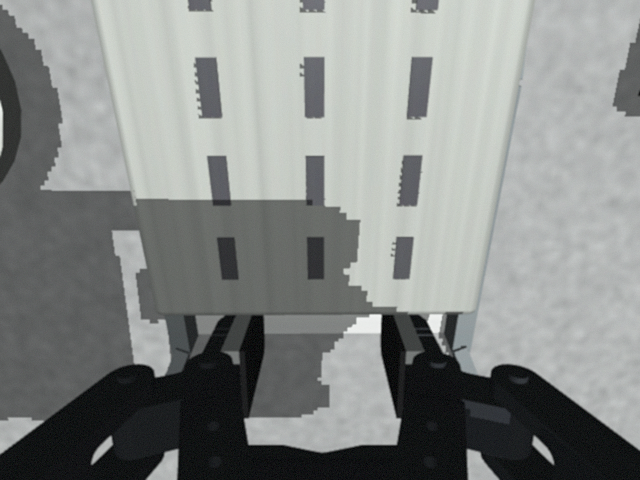

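View pics/side10.png

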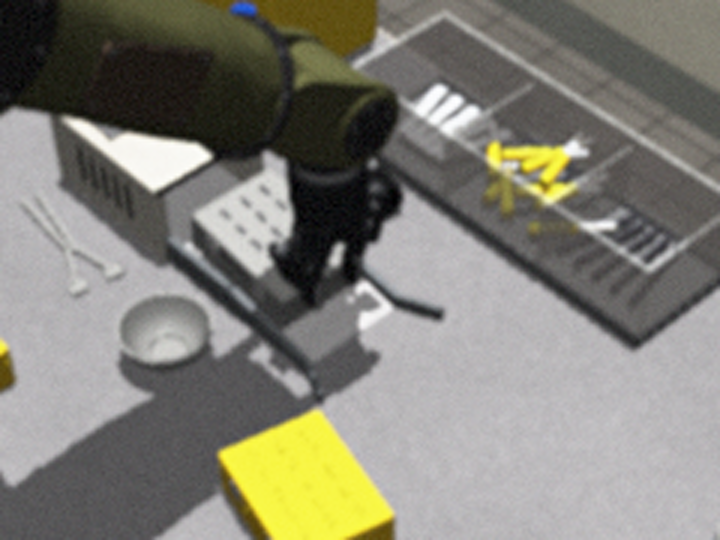

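Request:
{"op": "play_rows", "data": {
  "plan": [
    [0,0.5,0,0,0],
    [0,1.0,0,0,0],
    [0,1.5,0,0,0],
    [0,2.0,0,0,0],
    [0,2.5,0,-0.05,0],
    [0,3.0,0,-0.1,0],
    [0,3.5,0,-0.1,0],
    [0,4.0,0,-0.1,0],
    [0,4.5,0,-0.1,0],
    [0,5.0,0,-0.1,0],
    [0,5.5,0,-0.1,0],
    [0,6.0,0,-0.1,0],
    [0,6.5,0,-0.1,0]
  ]
}}

```text
t: 13.15
ee_pos: [0.5959, 0.101, 0.0383]
tool_rot: [0.003, 0.705, 0.709, 0.002]
wrist_force: [-0.0, -2.2, -2.0]
gripper_width: 0.0425
```

Run:
```python
from h import *
st();d=snap("wrist","w11",(0,0,640,480),1);snap("side","side11",(180,110,420,290),3)
```

```text
t 13.15 p [0.5959 0.101  0.0383] ang 1.5766 z [ 0.006 -0.002 -1.   ] F [-0.  -2.2 -2. ] w 0.0425
```

View pics/w11.png

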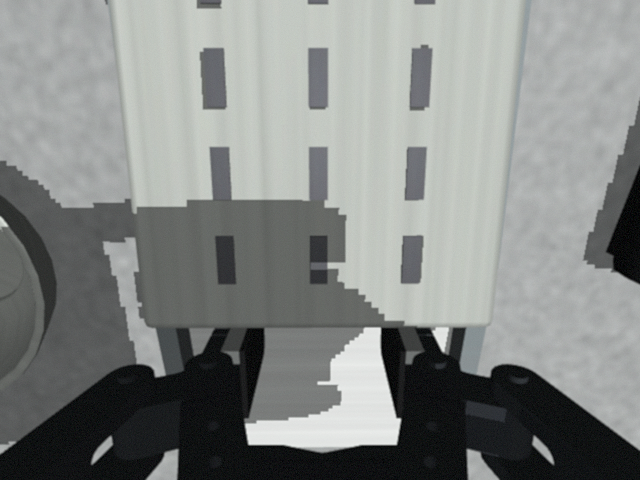

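View pics/side11.png

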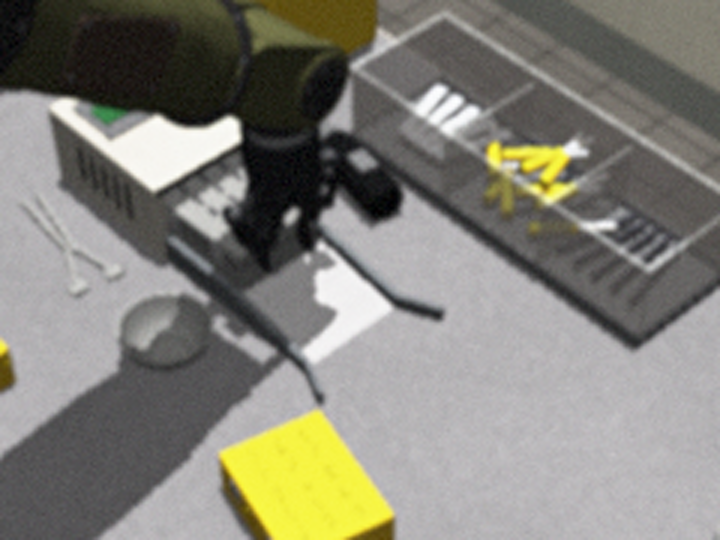

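Request:
{"op": "play_rows", "data": {
  "plan": [
    [0,0.3,0,0,0],
    [0,0.6,0,0,0],
    [0,0.9,0,0,0],
    [0,1.2,0,0,0],
    [0,1.5,0,0,0],
    [0,1.8,0,0,0],
    [0,2.1,0,0,0],
    [0,2.4,0,0,0],
    [0,2.7,0,0,0],
    [0,3.0,0,0,0]
  ]
}}

```text
t: 14.25
ee_pos: [0.5958, 0.1316, 0.0384]
tool_rot: [0.003, 0.705, 0.709, 0.002]
wrist_force: [0.7, -2.7, -0.8]
gripper_width: 0.0425
```

Run:
```python
from h import *
st();d=snap("wrist","w12",(0,0,640,480),1);snap("side","side12",(180,110,420,290),3)
```

```text
t 14.25 p [0.5958 0.1316 0.0384] ang 1.5773 z [ 0.007 -0.001 -1.   ] F [ 0.7 -2.7 -0.8] w 0.0425
```

View pics/w12.png

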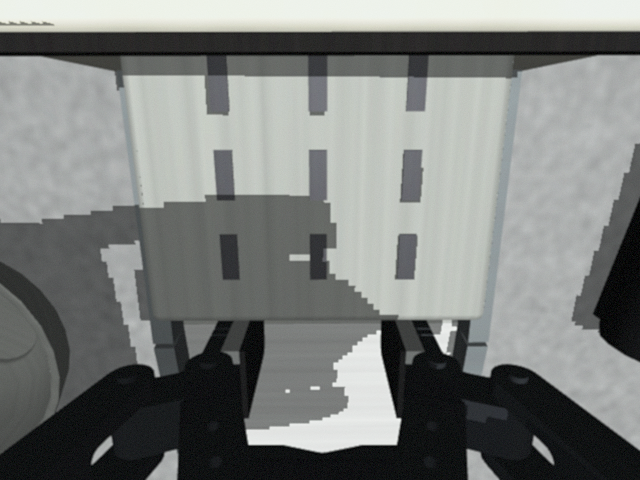

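View pics/side12.png

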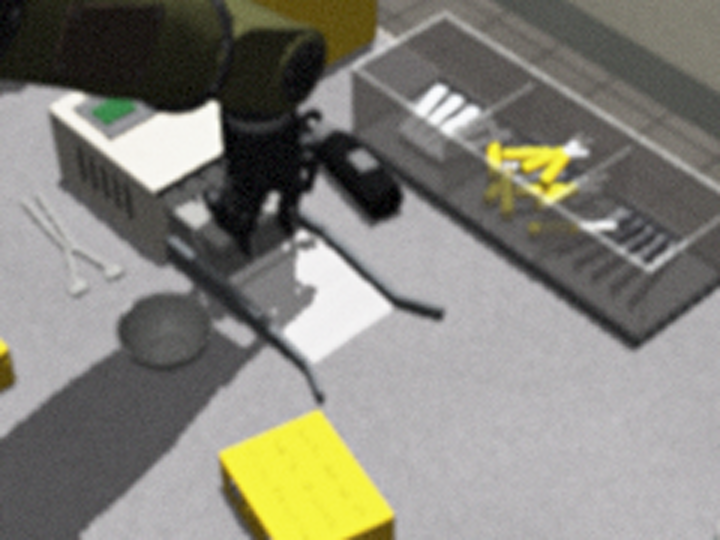

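Request:
{"op": "play_rows", "data": {
  "plan": [
    [0,0.2,0,0,0],
    [0,0.4,0,0,0],
    [0,0.6,0,0,0]
  ]
}}

```text
t: 14.65
ee_pos: [0.5958, 0.1379, 0.0385]
tool_rot: [0.003, 0.705, 0.709, 0.002]
wrist_force: [-0.3, -3.8, 0.4]
gripper_width: 0.0426
```

Request:
{"op": "play_rows", "data": {
  "plan": [
    [0,0.2,0,0,0],
    [0,0.4,0,0,0]
  ]
}}

```text
t: 14.85
ee_pos: [0.5958, 0.1421, 0.0385]
tool_rot: [0.003, 0.705, 0.709, 0.002]
wrist_force: [-0.8, -3.7, -1.1]
gripper_width: 0.0429
```

Request:
{"op": "play_rows", "data": {
  "plan": [
    [0,0.2,0,0,0],
    [0,0.4,0,0,0]
  ]
}}

```text
t: 15.05
ee_pos: [0.5958, 0.1463, 0.0385]
tool_rot: [0.003, 0.705, 0.709, 0.002]
wrist_force: [0.1, -3.4, -0.9]
gripper_width: 0.043
```

Request:
{"op": "play_rows", "data": {
  "plan": [
    [0,0.2,0,0,0],
    [0,0.4,0,0,0]
  ]
}}

```text
t: 15.25
ee_pos: [0.5958, 0.1504, 0.0386]
tool_rot: [0.003, 0.705, 0.709, 0.002]
wrist_force: [-0.1, -2.5, -0.2]
gripper_width: 0.0424
```

Request:
{"op": "play_rows", "data": {
  "plan": [
    [0,0.2,0,0,0],
    [0,0.4,0,0,0]
  ]
}}

```text
t: 15.45
ee_pos: [0.5958, 0.1546, 0.0386]
tool_rot: [0.003, 0.705, 0.709, 0.002]
wrist_force: [0.3, -2.9, -1.3]
gripper_width: 0.0426
```

Request:
{"op": "play_rows", "data": {
  "plan": [
    [0,0.15,0,0,0],
    [0,0.3,0,0,0]
  ]
}}

```text
t: 15.65
ee_pos: [0.5957, 0.1578, 0.0385]
tool_rot: [0.003, 0.705, 0.709, 0.002]
wrist_force: [0.5, -3.9, -0.9]
gripper_width: 0.0426
```

Request:
{"op": "play_rows", "data": {
  "plan": [
    [0,0.15,0,0,0],
    [0,0.3,0,0,0]
  ]
}}

```text
t: 15.85
ee_pos: [0.5957, 0.1609, 0.0386]
tool_rot: [0.003, 0.705, 0.709, 0.002]
wrist_force: [0.3, -3.6, -0.4]
gripper_width: 0.0429
```

Request:
{"op": "play_rows", "data": {
  "plan": [
    [0,0.15,0,0,0],
    [0,0.3,0,0,0]
  ]
}}

```text
t: 16.05
ee_pos: [0.5957, 0.164, 0.0386]
tool_rot: [0.003, 0.705, 0.709, 0.002]
wrist_force: [-0.1, -2.9, -1.1]
gripper_width: 0.0426
```

Request:
{"op": "play_rows", "data": {
  "plan": [
    [0,0.15,0,0,0],
    [0,0.3,0,0,0]
  ]
}}

```text
t: 16.25
ee_pos: [0.5956, 0.1671, 0.0385]
tool_rot: [0.003, 0.705, 0.709, 0.002]
wrist_force: [0.1, -3.0, -0.8]
gripper_width: 0.0424
```

Request:
{"op": "play_rows", "data": {
  "plan": [
    [0,0.15,0,0,0],
    [0,0.3,0,0,0]
  ]
}}

```text
t: 16.45
ee_pos: [0.5956, 0.1703, 0.0385]
tool_rot: [0.003, 0.705, 0.709, 0.002]
wrist_force: [0.1, -2.8, -1.3]
gripper_width: 0.0426
```

Request:
{"op": "play_rows", "data": {
  "plan": [
    [0,0.15,0,0,0],
    [0,0.3,0,0,0]
  ]
}}

```text
t: 16.65
ee_pos: [0.5956, 0.1734, 0.0385]
tool_rot: [0.003, 0.705, 0.709, 0.002]
wrist_force: [-1.1, -5.2, -0.7]
gripper_width: 0.0429
```

Request:
{"op": "play_rows", "data": {
  "plan": [
    [0,0.15,0,0,0],
    [0,0.3,0,0,0]
  ]
}}

```text
t: 16.85
ee_pos: [0.5957, 0.1759, 0.0386]
tool_rot: [0.003, 0.705, 0.71, 0.002]
wrist_force: [-0.3, -11.6, 0.7]
gripper_width: 0.0428
```

Request:
{"op": "play_rows", "data": {
  "plan": [
    [0,0.15,0,0,0],
    [0,0.3,0,0,0]
  ]
}}

```text
t: 17.05
ee_pos: [0.5958, 0.1779, 0.0386]
tool_rot: [0.004, 0.705, 0.709, 0.001]
wrist_force: [-0.0, -12.0, 1.8]
gripper_width: 0.0424
```

Request:
{"op": "play_rows", "data": {
  "plan": [
    [0,0.15,0,0,0],
    [0,0.3,0,0,0],
    [0,0.35,0,0,0],
    [0,0.35,0,0,0],
    [0,0.35,0,0,0]
  ]
}}

```text
t: 17.55
ee_pos: [0.5958, 0.1806, 0.0386]
tool_rot: [0.004, 0.705, 0.709, 0.001]
wrist_force: [-0.8, -10.1, 2.2]
gripper_width: 0.0427
```

Run:
```python
from h import *
st();d=snap("wrist","w13",(0,0,640,480),1)
```

```text
t 17.55 p [0.5958 0.1806 0.0386] ang 1.5774 z [ 0.007 -0.005 -1.   ] F [ -0.8 -10.1   2.2] w 0.0427
```

View pics/w13.png

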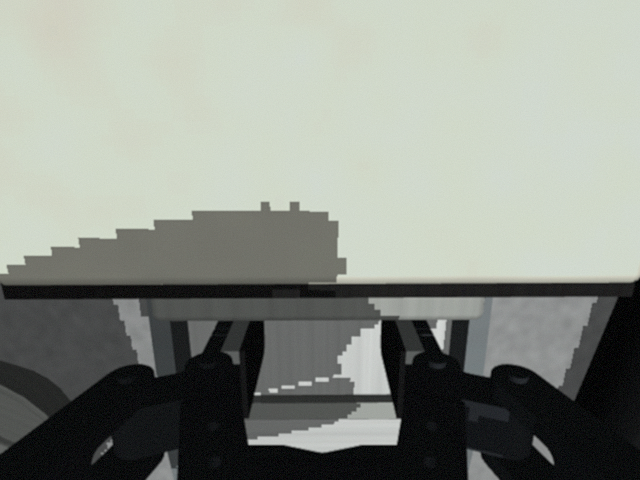

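Request:
{"op": "play_rows", "data": {
  "plan": [
    [0,0.15,0,0,0],
    [0,0.2,0,0,0],
    [0,0.2,0,0,0]
  ]
}}

```text
t: 17.9
ee_pos: [0.5958, 0.1817, 0.0386]
tool_rot: [0.005, 0.705, 0.709, -0.0]
wrist_force: [-0.5, -11.1, 1.8]
gripper_width: 0.0426
```

Request:
{"op": "play_rows", "data": {
  "plan": [
    [0,-0.5,0,0,0],
    [0,-2,0,0,0],
    [0,-5,0,0,0],
    [0,-8,0,0,0],
    [0,-9,0,-4,0],
    [0,-9,0,-8,0],
    [0,-9,0,-12,0],
    [0,-9,0,-12,0],
    [0,-9,0,-12,0]
  ]
}}

```text
t: 18.8
ee_pos: [0.5958, 0.092, 0.1598]
tool_rot: [0.005, 0.705, 0.709, 0.001]
wrist_force: [0.1, 0.9, -0.5]
gripper_width: 0.0427
```

Run:
```python
from h import *
st();d=snap("wrist","w14",(0,0,640,480),1);snap("side","side14",(150,90,450,315),2.6)
```

```text
t 18.8 p [0.5958 0.092  0.1598] ang 1.5771 z [ 0.008 -0.006 -1.   ] F [ 0.1  0.9 -0.5] w 0.0427
```

View pics/w14.png

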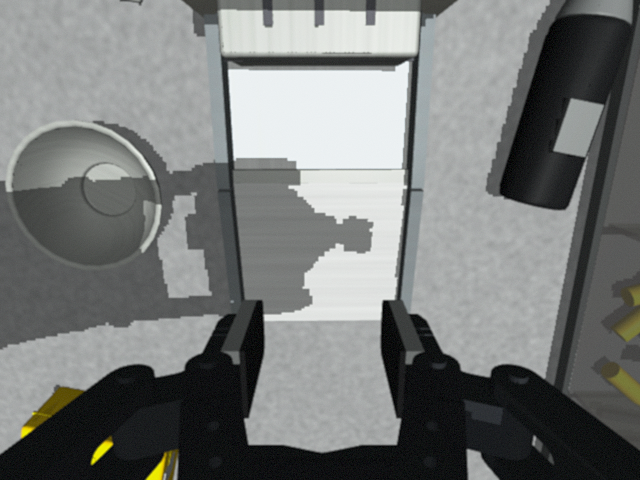

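View pics/side14.png

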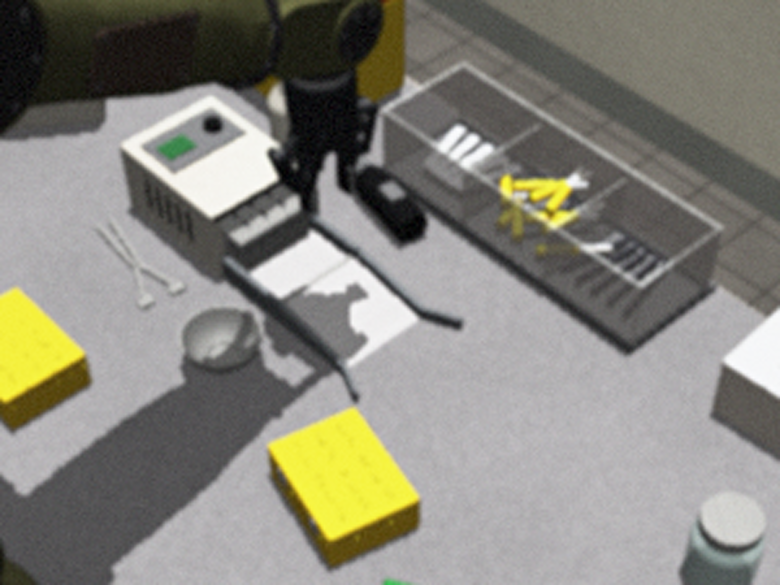

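Run:
```python
from h import *
d=vision.snapshot("wrist")
print(p2w(d,[(224,53),(418,53)],.062).round(4),p2w(d,[(232,167),(405,169)],.018).round(4))
ticket.close_job()
```

```text
[[0.5445 0.1941 0.062 ]
 [0.6445 0.1948 0.062 ]] [[0.5364 0.13   0.018 ]
 [0.6504 0.1294 0.018 ]]
the job is handed in; nothing more can be done
```

I slid the cassette up the ramp and over the strip, pressed the plunger by about 7–8 mm, then withdrew and handed the job in. The hand-in reports no verdict.

**How it went:**
- **Lining up:** I first pushed the cassette sideways onto the bay's centre line. Then I pushed it from behind with the two half-open fingertips.
- **Meeting the plunger:** The pushing force rose from about 3 N to 11–12 N when the gripper reached y ≈ 0.173 m.
- **Pressing:** I went on to y = 0.182 m, backed straight off and lifted clear. The 7–8 mm is worked out from that travel and the force step; I could not see the plunger itself.

**Last checks:**
- **Cassette position:** The final wrist picture shows it lying flat on the deck between the rails. Its near end is about 65 mm past the strip and within about 3 mm of the centre line.
- **Gripper:** It touches nothing, and the wrist force reads about 0 N.
- **Other things on the counter:** The bowl, rotary tool and forceps look unmoved in the last pictures. I did not measure them, and I did not recheck the bottle, tape and jar, but the arm did not come near them.

**One disagreement:** The top view put the bay's centre line at x = 0.594 m and the wrist view put it at 0.597 m. While I was using the first value, the cassette brushed the robot-side rail with about 5 N of side force. I shifted the push by 3 mm and the side force went away.

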